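# Clamp the tee in the fixture

## Task

Load the marking fixture without picking anything up: with your fingertips, slide the steel tee across the fixture plate until both collars of its straight run lie against the long fence and its end is up against the end stop. Then push the ball-ended lever round, counter-clockwise seen from above, until its cam is tight on the tee's branch and holds it there, and move clear. Leave the other parts and tools on the plate and bench where they are.

Things in the scene. Friction and masses are not known exactly. Their poses are not given: they have to be found in the camera images.
- fixture: Fixture fixed to the bench: aluminium plate with tapped holes, 270 (x) by 370 (y) by 15 mm thick, carrying a fence, an end stop and a cam clamp. Origin: centre of the plate's underside, at bench height; z up; x points from the clamp to the fence.
- fence (a point): Middle of the fence's working face, 24 mm above the plate's top; fixture frame x 85, y -30 mm. The fence is a dark steel bar 16 mm thick along the fixture's y (y -170 to 110), its top 32 mm above the plate; the working face looks to the fixture's -x, towards the clamp.
- end_stop (a point): Middle of the end stop's working face, 24 mm above the plate's top; fixture frame x 65, y 90 mm. The stop is a dark steel block at the fence's left end, x 45 to 85, y 90 to 116, its top 42 mm above the plate; the working face looks to the fixture's -y.
- home (a point): The point on the plate's top where the tee's origin is when the tee is home against the fence and the end stop; axes as the fixture's. It is 24 mm from the fence face and 50 mm from the end stop's face.
- tee: Loose steel pipe tee lying flat on the plate, the only one there; about 0.55 kg. Origin: on its underside below the crossing of the tube axes (axes 24 mm up). The run is 100 mm long along its y; the branch points along -x and ends at x -60 in a flat closed face. Tubes 41 mm thick, with a 48 mm collar 13 mm long at each of the three ends; it rests on these and slides at 2 to 6 N.
- back_left (a point): Point of the tee's left (+y) run collar that comes against the fence: tee frame x 24, y 43.5, z 24 mm. The tee starts 20 to 50 mm off the fence, turned up to 0.3 rad, branch away from the fence.
- back_right (a point): The same point of its right (-y) collar: tee frame x 24, y -43.5, z 24 mm.
- stop_end (a point): Centre of the run's left (+y) end, a flat ring face round an open bore, which comes against the end stop: tee frame x 0, y 50, z 24 mm. It starts 95 to 145 mm short of the stop. The right end, at y -50, is alike. The tee's centre of mass lies 12 mm from the run's axis towards the branch: pushed along in line with it, the tee does not turn.
- lever (a joint): Angle of the clamp's lever, rad, 0 to 2.3, growing counter-clockwise from above; at 0 it points 100 degrees counter-clockwise of the fixture's +x. It starts open at 0 to 0.3, stays where left, and swings at about 2.5 N. With the tee home the cam meets the branch at about 1.65 and it gets stiff; 8 to 15 N pushed 65 mm from the pivot clamps well.
- pivot (a point): The lever's pivot axis at plate-top height, fixture frame x -20.7, y 44 mm. The cam under the lever turns with it: a steel disc 40 mm in diameter, its centre 5 mm off the pivot, 8 to 41 mm above the plate's top. While the lever is open, the branch of a tee held to the fence passes the cam with about 6 mm to spare.
- ball (a point): Centre of the black ball, 25 mm in diameter, at the lever's end: 88 mm from the pivot axis and 61 mm above the plate's top. The lever is a straight steel rod 10 mm thick that slopes up from the cam's hub (12 mm from the pivot, 47 mm above the plate) to the ball.
- ring_a: Bystander: turned steel ring, 50 mm in diameter, 18 mm high, on the plate beyond the end stop. Origin under its centre.
- ring_b: Bystander: a like ring, 50 mm in diameter, 18 mm high, on the bench to the right of the plate.
- hexkey: Bystander: hexagon key 90 mm long, 6 mm thick, lying on the plate behind the fence.
- reducer: Bystander: steel reducer, 48 mm in diameter, 50 mm high, standing on the bench between the robot and the plate.
- tee_b: Bystander: a second tee like the first, standing upright on one end of its run (100 mm high) on the bench to the right of the plate.
- screwdriver: Bystander: screwdriver, lying on the bench to the right of the plate.
- plug_gauge: Bystander: steel plug gauge, 106 mm long, 21 mm thick, lying on the bench between the robot and the plate.
There are look-alikes about, which are no part of the job. What is shaped like the tee but purple or yellow is not meant.

How it is judged:
By the outcome, as a careful person would: the job done as asked, in the order asked, and still so for the second after the job is handed in, with the robot touching nothing.
It also fails if it takes over 64 s, if anything falls off the work surface, if the arm or the gripper's body presses on something with over 40 N, if the wrist force passes 120 N, or if a joint passes its speed limit or range.

## Robot

A 7-joint arm with a two-finger parallel gripper is mounted at the origin on the work surface. World frame = base frame: x ahead of the robot, y to its left, z up, the work surface at z = 0. Lengths are in m, angles in rad, forces in N, time in s.
With the tool pointing down it reaches from about 0.35 to 0.9 m from the base axis. Payload 8.1 kg.
Tool frame: the origin (TCP) lies midway between the tips of the shut fingers; the grasp point (between the pads) lies 19 mm behind it; z points along the fingers, y is the line along which they close (so a half turn about z gives the same grasp; the last joint's range is limited). The gripper opens to 92 mm and grips with 3 to 60 N. Pads are 19 mm wide; open, the fingers measure 130 mm over their backs; the gripper's body (75 mm by 190 mm) begins 47 mm behind the grasp point.
Start: joints at [-1.29, 0.434, 0.025, 1.573, -0.012, 1.134, -0.075], TCP at [0.234, 0.58, 0.227] pointing down, gripper open.
Joint ranges: [-2.62, 2.62], [-0.44, 2.09], [-1.27, 1.32], [0.08, 2.57], [-1.32, 4.46], [0.12, 2], [-2.74, 2.74]. Speed limits (rad/s): [2.22, 2.22, 3.01, 3.01, 3.14, 3.14, 3.14].

## Interface

Orientations are given as a rotation vector (axis times angle).
In Python, from cell import arm gives the robot as it stands.
- The arm moves only by the tool arm_command, never from a script. Its arguments are lists of equal length, an entry for each row: "dp": the shift along the tool's x, y, z in units of 25 mm (1.0 is 25 mm), a list of three; "angular": the turn, a rotation vector about the tool's x, y, z in units of 0.15 rad (1.0 is 0.15 rad), a list of three; "claw": the opening, from 0 (shut) to 1 (fully open). In form: {"dp": [[x, y, z], ...], "angular": [[rx, ry, rz], ...], "claw": [claw, ...]}. A call has 1 to 10 rows; each row shifts and turns the commanded pose from where the row before left it, along the tool's axes as they then stand; what a row does not reach is not made up. A row lasts 1/10 s, in which the tool goes at most 50 mm and 8.59 degrees, less where a joint would pass 70% of its speed; a pose out of reach is approached as far as the arm can. A call with a number of a shift or a turn outside -1 to 1 is refused whole. A call with a gripper value outside its range is refused whole. The fingers move at their own pace and stop on an object; "force" is the grip in N (left out, the last holds). Time passes only in rows, so rows that do not move let the fingers close. It gives the time, the measured TCP pose, the force, the opening and the grip force at its end, in the units of the state.
- arm.observe(): the state, without advancing time (a new reading comes with each control period).
- arm.get_image(name): name is "side" or "top"; returns a dict with "frame" (400x640x3 uint8, red, green, blue), "z_map" (400x640 float32, m along the optical axis (not along the pixel's ray), 0 where there is no reading), "K" (3x3 intrinsics, pixels), "k1" (the pictures are not rectified: a ray, as slopes to the right and down, at radius r is drawn at 1 + k1 r^2 times it, then the intrinsics apply), "R" (3x3) and "t" (3): a world point X has camera coordinates R X + t. Camera axes: x right, y down, z forward; pixel columns grow to the right and rows downward; lengths in m; the calibration is good to about 2 mm. A picture is of the moment at which its call begins.
- arm.sign_off(): hands the job in; it is judged then, once.
The state is a dict: "clock": time; "joints": joint angles; "dq": joint speeds; "joint_efforts": joint torques, N m; "position": TCP position; "ee_rot": TCP orientation; "force": force on the tool from outside, world axes, zero at the start; "ft_torque": the same for the moment, N m; "width": opening from 0.0 (shut) to 1.0 (fully open); "gripper_force": force on a finger pad.
Only numpy, scipy, OpenCV 4.12 (cv2) and the standard library are available. Lean on these libraries where they do the work, as an engineer would, in place of code of your own. Each camera call takes 0.05 s, during which the arm holds its last target. There are 200 camera calls.

## Working session

There is one attempt and no reset: what is moved stays moved. The work goes in short steps, Python scripts to look and compute and a tool call to move; the robot and the scene stay as the last step left them, time stands still between calls to the robot, and variables do not carry over. Pictures are saved under pics/ and viewed, at most 10 in all, crops included, and the job is handed in when it is done.

Besides the shell and the picture viewer there is one more tool, called after ">>>" as a command line: name --argument value ..., lists and objects as JSON in quotes. arm_command: Moves the arm, as the interface text tells. Its arguments: {"type":"object","properties":{"dp":{"type":"array","items":{"type":"array","items":{"type":"number"}}},"angular":{"type":"array","items":{"type":"array","items":{"type":"number"}}},"claw":{"type":"array","items":{"type":"number"}},"force":{"type":"number"}},"required":["dp","angular","claw"]}

```bash
mkdir -p pics; ls; cat > h.py <<'E'
import numpy as np, cv2, pickle
from scipy.spatial.transform import Rotation as Ro
def grab(arm,n):
    d=arm.get_image(n); return d
def ray(d,u,v):
    K=d["K"]; k1=d["k1"]
    x=(np.asarray(u,float)-K[0,2])/K[0,0]; y=(np.asarray(v,float)-K[1,2])/K[1,1]
    xs,ys=x.copy() if hasattr(x,'copy') else x, y
    a,b=x,y
    for _ in range(20):
        s=1+k1*(a*a+b*b); a,b=x/s,y/s
    return a,b
def onplane(d,u,v,z):
    a,b=ray(d,u,v); R=np.array(d["R"]);t=np.array(d["t"])
    D=np.stack([a,b,np.ones_like(a)],-1)@R   # world dirs
    C=-R.T@t
    s=(z-C[2])/D[...,2]
    return C+s[...,None]*D
def cloud(d):
    h,w=d["z_map"].shape; v,u=np.mgrid[:h,:w]
    a,b=ray(d,u,v); Z=d["z_map"]
    P=np.stack([a*Z,b*Z,Z],-1)
    return (P-np.array(d["t"]))@np.array(d["R"])
def proj(d,X):
    c=np.asarray(X)@np.array(d["R"]).T+np.array(d["t"])
    a=c[...,0]/c[...,2];b=c[...,1]/c[...,2]; s=1+d["k1"]*(a*a+b*b)
    return np.stack([d["K"][0,0]*a*s+d["K"][0,2],d["K"][1,1]*b*s+d["K"][1,2]],-1)
E
python3 - <<'E'
from cell import arm
from h import *
o=arm.observe(); print(o)
for n in("top","side"):
    d=grab(arm,n); pickle.dump(d,open(n+".pkl","wb")); cv2.imwrite(f"pics/{n}0.png",d["frame"][...,::-1])
    print(n,d["K"],d["k1"],-np.array(d["R"]).T@d["t"],np.array(d["R"])[2])
E
```

```text
pics
{'clock': 0.0, 'joints': array([-1.28959549,  0.43520434,  0.0249684 ,  1.57410776, -0.0115791 ,
        1.13397359, -0.07511272]), 'dq': array([-0.00047054, -0.00092913, -0.0019259 , -0.00096543,  0.00064431,
       -0.00091795, -0.00047698]), 'joint_efforts': array([-3.60808790e-04, -6.67847228e+01,  9.84704643e-01, -3.14456820e+01,
       -6.05943007e-02,  4.27150168e-02,  1.51003110e-04]), 'position': array([0.23389639, 0.57903554, 0.22595237]), 'ee_rot': array([-5.99260169e-01, -3.08376573e+00,  2.42235138e-03]), 'force': array([-0.36196787,  1.31337134, -0.11182309]), 'ft_torque': array([-0.00425569, -0.01692574,  0.01641524]), 'gripper_force': 0.0, 'width': 0.9980946942557031}
top [[479.54748833   0.         320.64868712]
 [  0.         479.54748833 201.01673401]
 [  0.           0.           1.        ]] -0.13201338768640827 [ 0.34327131 -0.01064915  1.13530172] [ 0.17976497 -0.02118762 -0.98348139]
side [[470.75163714   0.         324.64807922]
 [  0.         470.75163714 202.91298892]
 [  0.           0.           1.        ]] -0.12360630006843432 [0.39666427 0.64021387 0.76346108] [ 0.13840026 -0.66938865 -0.72990698]
```

View pics/top0.png

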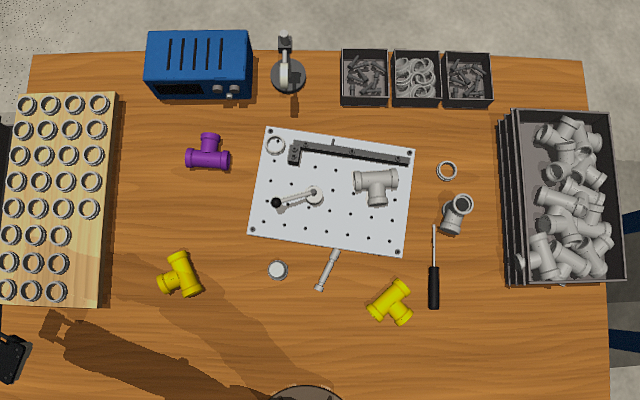

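View pics/side0.png

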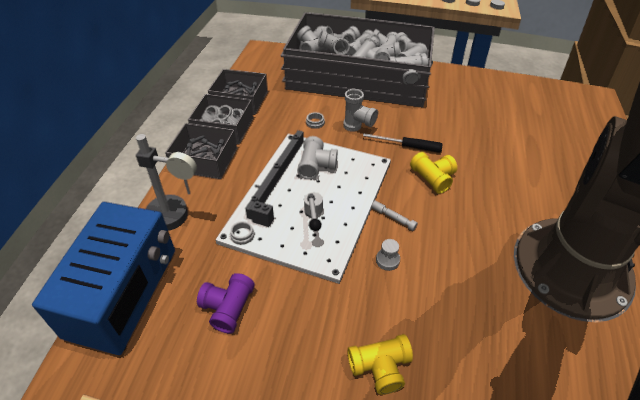

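The top view shows the plate with corners near (265,127), (414,150), (403,258) and (247,234). The fence runs from (290,150) to (410,160), the tee is at (376,185) with its branch downward, the ball is at (276,203) and the pivot is near (314,197). The side view shows the same layout.

```bash
cat >> h.py <<'E'
def plate(d):
    im=d["frame"].astype(int); hsv=cv2.cvtColor(d["frame"],cv2.COLOR_RGB2HSV)
    P=cloud(d); m=((hsv[...,1]<45)&(hsv[...,2]>120)&(P[...,2]<.035)&(P[...,2]>.002)&(P[...,0]<.85)&(abs(P[...,1])<.35)).astype(np.uint8)
    m=cv2.morphologyEx(m,cv2.MORPH_OPEN,np.ones((5,5)))
    n,l,s,c=cv2.connectedComponentsWithStats(m); k=1+np.argmax(s[1:,4])
    cs,_=cv2.findContours((l==k).astype(np.uint8),cv2.RETR_EXTERNAL,cv2.CHAIN_APPROX_NONE)
    q=max(cs,key=len)[:,0,:]; W=onplane(d,q[:,0],q[:,1],.015)[:,:2]
    return cv2.minAreaRect(W.astype(np.float32)),W
E
python3 - <<'E'
from h import *
for n in("top","side"):
    d=pickle.load(open(n+".pkl","rb"))
    r,W=plate(d); print(n,r); print(cv2.boxPoints(r))
    P=cloud(d)
    c,w,a=r; 
    box=cv2.boxPoints(r)
    # frame: y long axis
    e=box[1]-box[0]; f=box[2]-box[1]
    y=e if np.linalg.norm(e)>np.linalg.norm(f) else f
    y=y/np.linalg.norm(y); y=y if y[1]>0 else -y
    x=np.array([y[1],-y[0]]); print("yaw",np.arctan2(x[1],x[0]),"c",c)
    F=np.stack([(P[...,:2]-c)@x,(P[...,:2]-c)@y],-1)*1e3; Z=P[...,2]*1e3
    ins=(abs(F[...,0])<130)&(abs(F[...,1])<180)
    print("platez",np.median(Z[ins]))
    # fence top
    s=ins&(Z>42)&(Z<52)&(F[...,0]>70)&(F[...,1]<80)&(F[...,0]<115); q=F[s]
    rr=cv2.minAreaRect(q.astype(np.float32)); print("fence",rr, np.median(Z[s]))
    s=ins&(Z>53)&(Z<60)&(F[...,0]>30)&(F[...,1]>80);print("stop",F[s].min(0),F[s].max(0),len(F[s]))
    s=ins&(Z>25)&(F[...,0]<75)&(F[...,1]<30); 
    l=cv2.morphologyEx(s.astype(np.uint8),cv2.MORPH_OPEN,np.ones((3,3)))
    q=F[l>0]; print("tee",q.mean(0),q.min(0),q.max(0),cv2.minAreaRect(q.astype(np.float32)),np.percentile(Z[l>0],99))
    hsv=d["frame"].max(-1); s=ins&(hsv<60)&(Z>60)&(F[...,0]<40); print("ball",F[s].mean(0) if s.any() else 0,s.sum(),Z[s].max() if s.any() else 0)
E
```

```text
top ((0.5596683621406555, -0.06021755933761597), (0.3700096607208252, 0.23939459025859833), 81.56011962890625)
[[ 0.41411388 -0.22565071]
 [ 0.650916   -0.260787  ]
 [ 0.70522285  0.10521559]
 [ 0.46842074  0.14035189]]
yaw -0.14730361 c (0.5596683621406555, -0.06021755933761597)
platez 16.146470631964064
fence ((92.49897766113281, -45.847412109375), (44.941532135009766, 250.2298583984375), 0.019046422094106674) 47.44245391073987
stop [59.28621717 80.12808019] [110.98080032 116.28350814] 126
tee [ 33.33564916 -93.26775174] [ -25.83527071 -148.91458147] [73.97337361 29.942495  ] ((24.73008155822754, -58.15498352050781), (81.57001495361328, 185.32403564453125), 6.842106342315674) 66.14497570104562
ball [-45.23753418 116.34036432] 81 90.9992934034731
side ((0.5394501090049744, -0.05267719924449921), (0.3705885708332062, 0.24519751965999603), 80.98937225341797)
[[ 0.38934392 -0.2164837 ]
 [ 0.63151556 -0.25488597]
 [ 0.6895563   0.1111293 ]
 [ 0.44738466  0.14953157]]
yaw -0.15726517 c (0.5394501090049744, -0.05267719924449921)
platez 14.90917486583342
fence ((93.69277954101562, -88.48932647705078), (89.78688049316406, 36.734771728515625), 82.84698486328125) 49.398846124395575
stop [80.90445356 80.73855216] [127.71591964 116.11333924] 154
tee [ 44.6965153  -87.01353885] [   1.36949676 -151.30501474] [74.59276689 28.96354032] ((41.372169494628906, -60.46406555175781), (64.62683868408203, 184.928955078125), 5.013419151306152) 64.0549932141628
ball [-26.01743447 122.50687193] 108 90.5972085485074
```

```bash
cat >> h.py <<'E'
def fixture(d,yaw,c):
    """refine fixture pose from plate edges at z=.015"""
    hsv=cv2.cvtColor(d["frame"],cv2.COLOR_RGB2HSV)
    m=((hsv[...,1]<45)&(hsv[...,2]>120)).astype(np.uint8)
    cs,_=cv2.findContours(m,cv2.RETR_LIST,cv2.CHAIN_APPROX_NONE)
    q=np.vstack([k[:,0,:] for k in cs if len(k)>15]); W=onplane(d,q[:,0],q[:,1],.015)[:,:2]
    for tol in(.010,.005,.003,.003):
        x=np.array([np.cos(yaw),np.sin(yaw)]);y=np.array([-x[1],x[0]])
        f=np.stack([(W-c)@x,(W-c)@y],-1); res=[];off=[];n=[]
        for ax,h in((0,.135),(1,.185)):
            for sg in(1,-1):
                o=f[(abs(f[:,ax]-sg*h)<tol)&(abs(f[:,1-ax])<(.185 if ax==0 else .135)-.01)]
                n.append(len(o))
                if len(o)<20: off.append(np.nan); continue
                v=cv2.fitLine((o*1000).astype(np.float32),cv2.DIST_HUBER,0,.01,.01).ravel()
                ang=np.arctan2(v[1],v[0]) if ax==1 else np.arctan2(-v[0],v[1])
                ang=(ang+np.pi/2)%np.pi-np.pi/2
                # offset at mid
                t=-v[3-ax]/v[1-ax]; off.append((v[2+ax]+t*v[ax])/1000-sg*h); res.append((ang,len(o)))
        res=np.array(res); yaw+=np.average(res[:,0],weights=res[:,1])
        c=c+x*np.nanmean(off[:2])+y*np.nanmean(off[2:])
    return yaw,c,np.array(off)*1e3,n,res[:,0]
E
python3 - <<'E'
from h import *
for n,c,yaw in(("top",(.5596683,-.0602176),-.1473),("side",(.53945,-.052677),-.1573)):
    d=pickle.load(open(n+".pkl","rb"))
    x=np.array([np.cos(yaw),np.sin(yaw)])
    for s in (.015,.0,-.015) if n=="top" else (.0123,-.0123,0):
        print(n,s,fixture(d,yaw,np.array(c)+s*x))
    t=[(265,127),(414,150),(403,258),(247,234)] if n=="top" else [(290,135),(391,157),(339,278),(219,240)]
    print(onplane(d,np.array([a[0] for a in t]),np.array([a[1] for a in t]),.015)[:,:2])
E
```

```text
top 0.015 (np.float64(-0.14807620297927113), array([ 0.57462196, -0.06240284]), array([-1.0264963,  1.0264665, -1.1493117,  1.1493266], dtype=float32), [141, 145, 100, 101], array([ 0.00023866, -0.00081372,  0.00071716,  0.00012481]))
top 0.0 (np.float64(-0.14755815916121082), array([ 0.55198628, -0.05904213]), array([ 0.        ,         nan, -1.18151307,  1.18151307]), [122, 5, 96, 96], array([-0.00023103,  0.00099361, -0.0007    ]))
top -0.015 (np.float64(-0.14755817522882686), array([ 0.55198628, -0.05904212]), array([-2.98023224e-05,             nan, -1.18143857e+00,  1.18157268e+00]), [122, 5, 96, 96], array([-0.00023115,  0.00099361, -0.00069988]))
[[ 0.73124088  0.10240891]
 [ 0.67704282 -0.26298291]
 [ 0.41371877 -0.22872912]
 [ 0.46790007  0.13772937]]
side 0.0123 (np.float64(-0.14661409728971173), array([ 0.55824957, -0.05617749]), array([ 3.72529030e-04,             nan, -1.04273856e+00,  9.15721059e-01]), [82, 4, 113, 68], array([ 0.00233221,  0.00058961, -0.00560784]))
side -0.0123 (np.float64(-0.14740759964164948), array([ 0.52461812, -0.05111941]), array([-0.04944205,         nan, -1.13864243,  1.10763311]), [83, 13, 98, 65], array([ 0.00037384,  0.00341547, -0.00431824]))
side 0 (np.float64(-0.14853785970568478), array([ 0.54410995, -0.05406901]), array([-2.02664733,         nan, -1.05190277,  0.9906441 ]), [21, 6, 108, 68], array([-0.00907493,  0.00099325, -0.0055548 ]))
[[ 0.67379421 -0.25646245]
 [ 0.41469737 -0.22976771]
 [ 0.47045415  0.138906  ]
 [ 0.72648783  0.10244362]]
```

```bash
cat >> h.py <<'E'
C=np.array([.5741,-.0620]); YAW=-.1478
X=np.array([np.cos(YAW),np.sin(YAW)]);Y=np.array([-X[1],X[0]])
def fx(P): return np.concatenate([np.stack([(P[...,:2]-C)@X,(P[...,:2]-C)@Y],-1)*1e3,(P[...,2:]-.015)*1e3],-1)
def wd(x,y): return C+X*x/1e3+Y*y/1e3
def ball(d):
    F=fx(cloud(d)); m=(d["frame"].max(-1)<70)&(np.hypot(F[...,0]+20.7,F[...,1]-44)<115)&(F[...,0]<35)
    m=cv2.morphologyEx(m.astype(np.uint8),cv2.MORPH_OPEN,np.ones((5,5)))&(F[...,2]>45)
    v,u=np.nonzero(m); 
    if len(u)<10: return None
    p=fx(onplane(d,np.median(u),np.median(v),.076)[None])[0]
    th=np.arctan2(p[1]-44,p[0]+20.7)-np.radians(100); return p,np.hypot(p[1]-44,p[0]+20.7),th,len(u)
def teefit(ds,th0=0,c0=None):
    from scipy.optimize import least_squares
    Q=[]
    for d in ds:
        F=fx(cloud(d)); m=(F[...,2]>20)&(F[...,2]<52)&(F[...,0]<84)&(F[...,0]>-60)&(F[...,1]<88)&(F[...,1]>-175)
        m&=~((np.hypot(F[...,0]+20.7,F[...,1]-44)<28))&~((F[...,1]>44)&(F[...,0]<-5))
        hsv=cv2.cvtColor(d["frame"],cv2.COLOR_RGB2HSV); m&=(hsv[...,1]<60)
        if c0 is not None: m&=np.hypot(F[...,0]-c0[0],F[...,1]-c0[1])<85
        m=cv2.morphologyEx(m.astype(np.uint8),cv2.MORPH_OPEN,np.ones((3,3)))
        n,l,s,_=cv2.connectedComponentsWithStats(m); Q.append(F[l==1+np.argmax(s[1:,4])])
    q=np.vstack(Q)
    return q
E
python3 - <<'E'
from h import *
D=[pickle.load(open(n+".pkl","rb")) for n in("top","side")]
for d in D:
    print("ball",ball(d))
    q=teefit([d]); print(len(q),q.min(0),q.max(0))
    u=q[q[:,2]>18]; r=cv2.minAreaRect(u[:,:2].astype(np.float32)); print(r)
    t=q[q[:,2]>41]; print("ridge",len(t),cv2.minAreaRect(t[:,:2].astype(np.float32)))
q=teefit(D); u=q[q[:,2]>18]; print(cv2.minAreaRect(u[:,:2].astype(np.float32)))
# draw fixture + fit axes in crop
d=D[0]; im=d["frame"][...,::-1].copy()
def pl(pts,z,col):
    pts=np.array([[*wd(*p),z] for p in pts]); cv2.polylines(im,[np.round(proj(d,pts)*8).astype(int)],True,col,1,0,3)
pl([(-135,-185),(135,-185),(135,185),(-135,185)],.015,(0,0,255))
pl([(85,-170),(101,-170),(101,110),(85,110)],.047,(0,255,0))
pl([(45,90),(85,90),(85,116),(45,116)],.057,(255,0,0))
pl(cv2.boxPoints(cv2.minAreaRect(u[:,:2].astype(np.float32))),.039,(255,0,255))
cv2.imwrite("pics/c1.png",cv2.resize(im[115:270,235:430],None,fx=4,fy=3.8,interpolation=cv2.INTER_CUBIC))
E
```

```text
ball (array([-61.05563658, 120.97121438,  61.        ]), np.float64(86.90883296602327), np.float64(0.3083613857829268), 65)
1089 [ -27.21460376 -149.25390649   20.0905179 ] [ 67.14447392 -43.32771255  51.89708859]
((16.818103790283203, -100.09547424316406), (82.00601196289062, 102.31120300292969), 11.807693481445312)
ridge 676 ((15.355003356933594, -100.52851104736328), (78.19063568115234, 100.87789916992188), 13.438117027282715)
ball (array([-59.49477666, 122.62857633,  61.        ]), np.float64(87.6783195090871), np.float64(0.2838149997096411), 95)
821 [ -24.70314177 -144.22579269   20.19306281] [ 69.39649754 -38.3049958   50.27969889]
((19.314071655273438, -96.26556396484375), (83.36193084716797, 101.01560974121094), 13.278462409973145)
ridge 410 ((16.213619232177734, -97.48717498779297), (76.76065826416016, 100.07383728027344), 13.310349464416504)
((18.584537506103516, -98.44126892089844), (85.78142547607422, 104.91553497314453), 13.278463363647461)
```

View pics/c1.png

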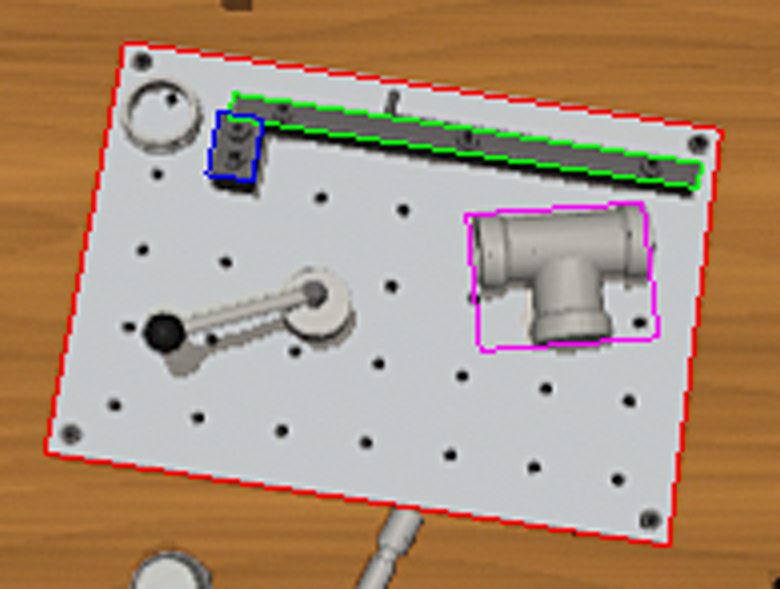

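The overlay agrees with the plate, fence and stop. The tee is at fixture (35.5, -94.3) mm, turned +0.23 rad, so its left collar is farther from the fence. The lever is at about 0.29. I'll straddle the branch first and push both collars onto the fence.

```bash
cat > plan.py <<'E'
import sys
from cell import arm
from h import *
def show(x,y,z,yaw,o=None):
    """target TCP in fixture mm, z above plate, tool-y yaw relative fixture-y; prints tool-axis shift units"""
    o=o or arm.observe(); R=Ro.from_rotvec(o["ee_rot"]).as_matrix()
    T=np.array([*wd(x,y),.015+z/1e3]); d=R.T@(T-o["position"])/.025
    a=np.arctan2(R[1,1],R[0,1])-(YAW+np.pi/2); a=(a+np.pi/2)%np.pi-np.pi/2
    p=fx(np.array(o["position"])[None])[0]
    tx=fx((np.array(o["position"])+.1*R[:,0])[None])[0]-p
    print("now fx",p.round(1),"yaw",round(a,3),"toolx in fx",(tx/100).round(2),"t",round(o["clock"],2),"F fx",(np.array(o["force"])[:2]@X).round(1),(np.array(o["force"])[:2]@Y).round(1),round(o["force"][2],1),"w",round(o["width"],2),"q7",o["joints"].round(2))
    e=yaw-a; print("dp total",d.round(2),"rz total",(-e/.15).round(2), "tilt",R[2].round(3))
if __name__=="__main__": show(*map(float,sys.argv[1:5]))
E
python3 plan.py -6 -104 100 0.23
```

```text
now fx [-430.9  584.   211. ] yaw -0.236 toolx in fx [-0.97  0.23 -0.  ] t 0.1 F fx -0.1 -0.1 0.9 w 1.0 q7 [-1.29  0.44  0.03  1.57 -0.01  1.13 -0.08]
dp total [-22.96 -22.77   4.48] rz total -3.11 tilt [-0.    -0.001 -1.   ]
```

>>> arm_command --dp '[[-0.4,-0.4,0],[-0.9,-0.9,0],[-0.9,-0.9,0],[-0.9,-0.9,0],[-0.9,-0.9,0],[-0.9,-0.9,0],[-0.9,-0.9,0],[-0.9,-0.9,0],[-0.9,-0.9,0],[-0.9,-0.9,0]]' --angular '[[0,0,0],[0,0,0],[0,0,0],[0,0,0],[0,0,0],[0,0,0],[0,0,0],[0,0,0],[0,0,0],[0,0,0]]' --claw '[0.74,0.74,0.74,0.74,0.74,0.74,0.74,0.74,0.74,0.74]'

```text
clock: 1.1
position: [0.3518, 0.3004, 0.2266]
ee_rot: [-0.6, -3.084, 0.0]
force: [0.8, 0.2, 1.0]
width: 0.743
gripper_force: 0.0
```

>>> arm_command --dp '[[-0.9,-0.9,0],[-0.9,-0.9,0],[-0.9,-0.9,0],[-0.9,-0.9,0],[-0.9,-0.9,0],[-0.9,-0.9,0],[-0.9,-0.9,0],[-0.9,-0.9,0],[-0.9,-0.9,0],[-0.9,-0.9,0]]' --angular '[[0,0,0],[0,0,0],[0,0,0],[0,0,0],[0,0,0],[0,0,0],[0,0,0],[0,0,0],[0,0,0],[0,0,0]]' --claw '[0.74,0.74,0.74,0.74,0.74,0.74,0.74,0.74,0.74,0.74]'

```text
clock: 2.1
position: [0.4753, 0.0079, 0.2267]
ee_rot: [-0.6, -3.083, -0.0]
force: [1.0, 1.1, 0.3]
width: 0.74
gripper_force: 0.0
```

```bash
python3 plan.py -6 -104 100 0.23
```

```text
now fx [-108.    54.6  211.7] yaw -0.237 toolx in fx [-0.97  0.23  0.  ] t 2.1 F fx 0.8 1.2 0.3 w 0.74 q7 [-0.44  0.19  0.37  1.95 -0.08  1.02  1.15]
dp total [-5.45 -5.21  4.46] rz total -3.11 tilt [ 0.  0. -1.]
```

>>> arm_command --dp '[[-0.8,-0.8,0.5],[-0.8,-0.8,0.5],[-0.8,-0.8,0.5],[-0.8,-0.8,0.5],[-0.8,-0.8,0.5],[-0.8,-0.7,0.5],[0,0,0.5],[0,0,0.5],[0,0,0.4],[0,0,0]]' --angular '[[0,0,0],[0,0,0],[0,0,0],[0,0,0],[0,0,0],[0,0,0],[0,0,-0.8],[0,0,-0.8],[0,0,-0.8],[0,0,-0.7]]' --claw '[0.74,0.74,0.74,0.74,0.74,0.74,0.74,0.74,0.74,0.74]'

```text
clock: 3.1
position: [0.5411, -0.1444, 0.1152]
ee_rot: [0.134, -3.136, -0.001]
force: [-0.6, -0.5, -0.2]
width: 0.739
gripper_force: 0.0
```

```bash
python3 plan.py -6 -104 12 0.23
```

```text
now fx [-20.5 -86.3 100.2] yaw 0.233 toolx in fx [-0.97 -0.23  0.  ] t 3.1 F fx -0.5 -0.6 -0.2 w 0.74 q7 [-0.03  0.46  0.27  1.88 -0.16  0.83  1.98]
dp total [-0.41 -0.82  3.53] rz total 0.02 tilt [ 0.003  0.001 -1.   ]
```

>>> arm_command --dp '[[-0.2,-0.4,0],[-0.2,-0.4,0],[0,0,0.6],[0,0,0.6],[0,0,0.6],[0,0,0.6],[0,0,0.6],[0,0,0.4],[0,0,0.1],[0,0,0]]' --angular '[[0,0,0],[0,0,0],[0,0,0],[0,0,0],[0,0,0],[0,0,0],[0,0,0],[0,0,0],[0,0,0],[0,0,0]]' --claw '[0.74,0.74,0.74,0.74,0.74,0.74,0.74,0.74,0.74,0.74]'

```text
clock: 4.1
position: [0.5548, -0.1635, 0.0292]
ee_rot: [0.125, -3.139, 0.0]
force: [0.7, 0.1, 0.1]
width: 0.738
gripper_force: 0.0
```

```bash
python3 plan.py 27.5 -95 12 0; python3 - <<'E'
from cell import arm
from h import *
d=grab(arm,"side"); cv2.imwrite("pics/s2.png",cv2.resize(d["frame"][80:280,200:460,::-1],None,fx=3,fy=2.9))
E
```

```text
now fx [  -4.1 -103.2   14.2] yaw 0.228 toolx in fx [-0.97 -0.23  0.  ] t 4.1 F fx 0.7 0.2 0.1 w 0.74 q7 [ 0.03  0.6   0.24  1.9  -0.21  0.67  2.04]
dp total [-1.31  0.04  0.09] rz total 1.52 tilt [ 0. -0. -1.]
```

View pics/s2.png

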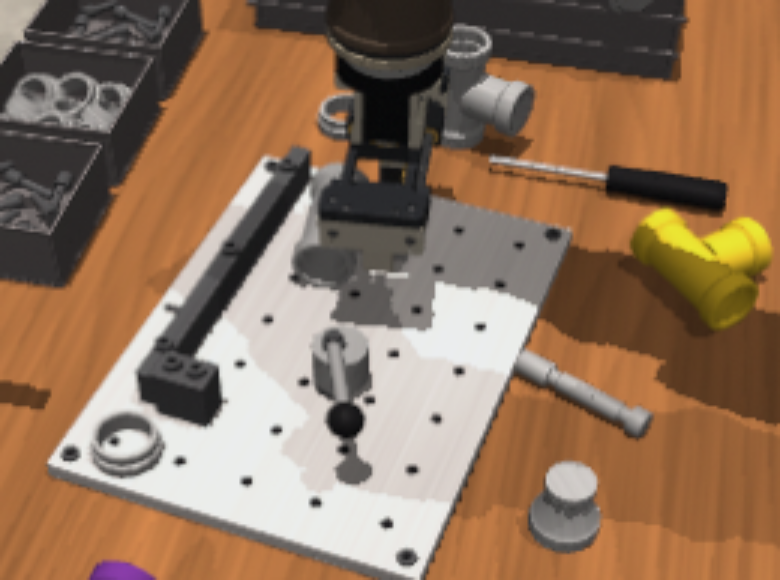

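The side view shows the gripper lowered behind the run, with the tee's open end visible at (325,265). I'll check where the tip should project before pushing.

```bash
python3 - <<'E'
from h import *
d=pickle.load(open("side.pkl","rb"))
o=np.array([-4.1,-103.2]); c,s=np.cos(.228),np.sin(.228)
for n,(tx,ty,z) in dict(lf_in=(0,34,14),lf_out=(0,53,14),lf_out_up=(0,53,80),rf=(0,-34,14),lfo_m=(-9.5,53,14),lfo_p=(9.5,53,14),bm=(-37,95,80),bp=(37,95,80)).items():
    f=o+np.array([c*tx-s*ty,s*tx+c*ty]); p=proj(d,np.array([*wd(*f),.015+z/1e3]))
    print(n,f.round(1),((p-[200,80])*[3,2.9]).round())
E
```

```text
lf_in [-11.8 -70.1] [380. 266.]
lf_out [-16.1 -51.6] [377. 283.]
lf_out_up [-16.1 -51.6] [378. 218.]
rf [   3.6 -136.3] [391. 210.]
lfo_m [-25.3 -53.7] [389. 284.]
lfo_p [ -6.8 -49.4] [364. 281.]
bm [-61.6 -19. ] [423. 261.]
bp [10.5 -2.3] [317. 251.]
```

>>> arm_command --dp '[[-0.12,0,0.05],[-0.12,0,0.04],[-0.12,0,0],[-0.12,0,0],[-0.1,0,0],[-0.1,0,0],[-0.1,0,0],[-0.1,0,0],[-0.1,0,0],[-0.1,0,0]]' --angular '[[0,0,0],[0,0,0],[0,0,0],[0,0,0.2],[0,0,0.2],[0,0,0.2],[0,0,0.2],[0,0,0.2],[0,0,0.2],[0,0,0.2]]' --claw '[0.74,0.74,0.74,0.74,0.74,0.74,0.74,0.74,0.74,0.74]'

```text
clock: 5.15
position: [0.5804, -0.161, 0.0268]
ee_rot: [-0.203, -3.132, -0.003]
force: [-5.3, 1.8, 4.5]
width: 0.741
gripper_force: 2.9
```

```bash
python3 plan.py 27.5 -95 12 0
```

```text
now fx [ 20.8 -97.   11.8] yaw 0.019 toolx in fx [-1.   -0.02  0.  ] t 5.15 F fx -5.6 1.0 4.5 w 0.74 q7 [-0.02  0.64  0.29  1.84 -0.27  0.71  1.87]
dp total [-0.27  0.07 -0.01] rz total 0.12 tilt [ 0.003  0.002 -1.   ]
```

>>> arm_command --dp '[[-0.06,0,0],[-0.06,0,0],[-0.06,0,0],[-0.06,0,0]]' --angular '[[0,0,0.12],[0,0,0],[0,0,0],[0,0,0]]' --claw '[0.74,0.74,0.74,0.74]'

```text
clock: 5.55
position: [0.5858, -0.1623, 0.0268]
ee_rot: [-0.23, -3.129, -0.002]
force: [-7.6, 2.2, 5.3]
width: 0.742
gripper_force: 3.6
```

```bash
python3 plan.py 27.5 -95 12 0
```

```text
now fx [ 26.3 -97.5  11.8] yaw 0.001 toolx in fx [-1. -0.  0.] t 5.55 F fx -7.8 1.0 5.3 w 0.74 q7 [-0.02  0.65  0.3   1.82 -0.27  0.72  1.86]
dp total [-0.05  0.1  -0.01] rz total 0.01 tilt [ 0.004  0.001 -1.   ]
```

>>> arm_command --dp '[[-0.05,0,0],[-0.05,0,0],[-0.05,0,0],[0,0,0]]' --angular '[[0,0,0],[0,0,0],[0,0,0],[0,0,0]]' --claw '[0.74,0.74,0.74,0.74]'

```text
clock: 5.95
position: [0.5865, -0.1625, 0.0265]
ee_rot: [-0.23, -3.124, -0.004]
force: [-17.3, 3.8, 14.1]
width: 0.74
gripper_force: 8.5
```

```bash
python3 plan.py 27.5 -95 12 0; python3 - <<'E'
from cell import arm
from h import *
d=grab(arm,"side"); cv2.imwrite("pics/s3.png",cv2.resize(d["frame"][80:280,200:460,::-1],None,fx=3,fy=2.9))
E
```

```text
now fx [ 27.  -97.6  11.5] yaw 0.001 toolx in fx [-1.   -0.    0.01] t 5.95 F fx -17.7 1.2 14.1 w 0.74 q7 [-0.02  0.65  0.3   1.81 -0.27  0.73  1.85]
dp total [-0.02  0.1  -0.02] rz total 0.0 tilt [ 0.009  0.002 -1.   ]
```

View pics/s3.png

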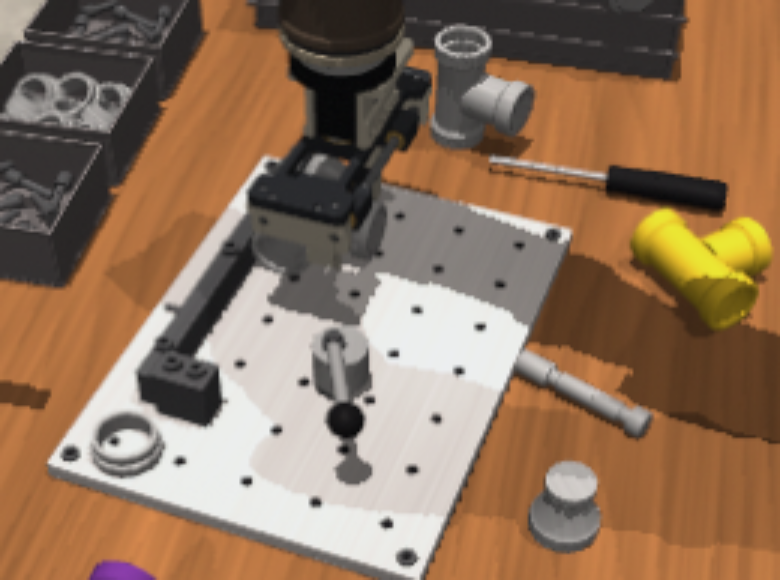

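The tee has stalled against the fence (TCP x 27.0, 17.7 N), and in the view the run lies along the fence. I'll back off, rise and turn the tool a quarter so I can push on the right end.

>>> arm_command --dp '[[0.25,0,0],[0.2,0,0],[0,0,-0.6],[0,0,-0.9],[0,0,-0.9],[0,-0.8,-0.9],[0,-0.9,-0.4],[0,-0.9,0],[0,-0.6,0],[0,0,0]]' --angular '[[0,0,0],[0,0,0],[0,0,0],[0,0,0],[0,0,0],[0,0,0],[0,0,0],[0,0,0],[0,0,0],[0,0,0]]' --claw '[0.74,0.74,0.74,0.74,0.74,0.4,0.2,0,0,0]'

```text
clock: 7.0
position: [0.5681, -0.2441, 0.1203]
ee_rot: [0.236, 3.132, -0.002]
force: [0.0, -0.1, -0.9]
width: 0.356
gripper_force: 0.0
```

>>> arm_command --dp '[[0,0,0],[0,0,0],[0,0,0],[0,0,0],[0,0,0],[0,0,0],[0,0,0],[0,0,0],[0,0,0],[0,0,0]]' --angular '[[0,0,1],[0,0,1],[0,0,1],[0,0,1],[0,0,1],[0,0,1],[0,0,1],[0,0,1],[0,0,1],[0,0,1]]' --claw '[0,0,0,0,0,0,0,0,0,0]'

```text
clock: 8.0
position: [0.569, -0.2393, 0.1192]
ee_rot: [-2.308, -2.129, -0.001]
force: [-0.1, 0.6, -0.4]
width: 0.005
gripper_force: 0.0
```

```bash
cat > look.py <<'E'
from cell import arm
from h import *
import sys
for n in sys.argv[1:]:
    d=grab(arm,n); q=teefit([d]); u=q[q[:,2]>18]
    print(n,len(u),u.min(0).round(1),u.max(0).round(1),cv2.minAreaRect(u[:,:2].astype(np.float32)),"ball",ball(d))
    pickle.dump(d,open(n+"_n.pkl","wb"))
E
python3 look.py top side; python3 plan.py 49 -170 100 -1.5708
python3 - <<'E'
from h import *
d=pickle.load(open("top.pkl","rb"));print(fx(onplane(d,np.array([455.,447]),np.array([213.,170]),.07)))
E
```

```text
top 89 [ 51.8 -79.3  33.2] [ 80.2 -49.7  51.3] ((65.91236114501953, -64.52144622802734), (29.338701248168945, 28.58241844177246), 89.14310455322266) ball (array([ 32.79543557, -58.8766106 ,  61.        ]), np.float64(115.95412297958053), np.float64(-2.8366093622560484), 241)
side 819 [   2.3 -146.8   20.1] [ 82.9 -46.8  49.8] ((42.47772216796875, -96.59880065917969), (100.134765625, 80.337158203125), 89.58745574951172) ball (array([-57.70462729, 123.32293302,  61.        ]), np.float64(87.5298243095318), np.float64(0.26196232426323784), 91)
now fx [  21.  -176.1  104. ] yaw -1.5 toolx in fx [-0.07  1.    0.  ] t 8.1 F fx -0.0 0.1 0.1 w 0.0 q7 [-0.18  0.62  0.76  1.76 -0.51  0.97  0.71]
dp total [0.16 1.13 0.16] rz total 0.48 tilt [ 0.001 -0.001 -1.   ]
[[ -19.59232059 -285.08725049   55.        ]
 [  78.20678803 -256.15220878   55.        ]]
```

>>> arm_command --dp '[[0,0.5,0],[0,0.6,0],[0,0,0],[0,0,0.7],[0,0,0.7],[0,0,0.7],[0,0,0.7],[0,0,0.6],[0,0,0.2],[0,0,0]]' --angular '[[0,0,0.48],[0,0,0],[0,0,0],[0,0,0],[0,0,0],[0,0,0],[0,0,0],[0,0,0],[0,0,0],[0,0,0]]' --claw '[0,0,0,0,0,0,0,0,0,0]'

```text
clock: 9.1
position: [0.5952, -0.2443, 0.0286]
ee_rot: [-2.379, -2.05, 0.001]
force: [-0.9, -0.1, 1.0]
width: 0.004
gripper_force: 0.0
```

```bash
python3 plan.py 49 -20 12 -1.5708
```

```text
now fx [  47.8 -177.2   13.6] yaw 1.571 toolx in fx [0. 1. 0.] t 9.1 F fx -0.9 -0.2 1.0 w 0.0 q7 [-0.13  0.77  0.69  1.75 -0.63  0.86  0.7 ]
dp total [6.29 0.05 0.07] rz total 20.94 tilt [ 0.    -0.001 -1.   ]
```

>>> arm_command --dp '[[0.3,0.05,0.05],[0.3,0,0],[0.2,0,0],[0.2,0,0],[0.2,0,0],[0.2,0,0],[0.2,0,0],[0.2,0,0],[0.2,0,0],[0.2,0,0]]' --angular '[[0,0,0],[0,0,0],[0,0,0],[0,0,0],[0,0,0],[0,0,0],[0,0,0],[0,0,0],[0,0,0],[0,0,0]]' --claw '[0,0,0,0,0,0,0,0,0,0]'

```text
clock: 10.1
position: [0.6053, -0.191, 0.0288]
ee_rot: [2.379, 2.049, -0.0]
force: [-1.2, -5.5, 1.9]
width: 0.003
gripper_force: 2.7
```

```bash
python3 plan.py 49 -20 12 -1.5708;python3 look.py side
```

```text
now fx [  49.9 -123.    13.8] yaw 1.57 toolx in fx [ 0.  1. -0.] t 10.1 F fx -0.3 -5.6 1.9 w 0.0 q7 [-0.22  0.76  0.7   1.78 -0.63  0.84  0.63]
dp total [ 4.12 -0.04  0.07] rz total 20.94 tilt [-0.001  0.001 -1.   ]
side 977 [   1.2 -125.8   20. ] [82.9 -9.  51.9] ((41.99449157714844, -67.40727233886719), (81.37788391113281, 116.65715026855469), 0.4149287939071655) ball (array([ 290.62391689, -763.10607673,   61.        ]), np.float64(865.0680899951676), np.float64(-2.9479823256280273), 754)
```

>>> arm_command --dp '[[0.25,0.01,0.05],[0.25,0,0],[0.25,0,0],[0.25,0,0],[0.25,0,0],[0.25,0,0],[0.25,0,0],[0.25,0,0],[0.25,0,0],[0.25,0,0]]' --angular '[[0,0,0],[0,0,0],[0,0,0],[0,0,0],[0,0,0],[0,0,0],[0,0,0],[0,0,0],[0,0,0],[0,0,0]]' --claw '[0,0,0,0,0,0,0,0,0,0]'

```text
clock: 11.15
position: [0.6148, -0.1302, 0.0279]
ee_rot: [2.379, 2.047, -0.001]
force: [-0.2, -7.7, 6.4]
width: 0.001
gripper_force: 3.8
```

```bash
python3 plan.py 49 -20 12 -1.5708;python3 look.py side top
```

```text
now fx [ 50.3 -61.5  12.9] yaw 1.569 toolx in fx [ 0.  1. -0.] t 11.15 F fx 1.0 -7.6 6.4 w 0.0 q7 [-0.33  0.76  0.7   1.79 -0.64  0.83  0.54]
dp total [ 1.66 -0.06  0.03] rz total 20.93 tilt [-0.002  0.002 -1.   ]
side 1089 [  2.  -67.2  20.1] [83.3 52.4 51.4] ((42.633819580078125, -7.442752838134766), (119.64512634277344, 81.1725082397461), 89.8800277709961) ball (array([ 223.68472049, -544.80917913,   61.        ]), np.float64(637.5108948413547), np.float64(-2.922713530956957), 4022)Traceback (most recent call last):
  File "look.py", line 5, in <module>
    d=grab(arm,n); q=teefit([d]); u=q[q[:,2]>18]
                     ~~~~~~^^^^^
  File "h.py", line 78, in teefit
    n,l,s,_=cv2.connectedComponentsWithStats(m); Q.append(F[l==1+np.argmax(s[1:,4])])
                                                                 ~~~~~~~~~^^^^^^^^^
    return _wrapfunc(a, 'argmax', axis=axis, out=out, **kwds)
    return bound(*args, **kwds)
ValueError: attempt to get argmax of an empty sequence
```

Still square on the fence. I'll continue to the stop, slowing at the end.

>>> arm_command --dp '[[0.2,0,0],[0.2,0,0],[0.2,0,0],[0.2,0,0],[0.2,0,0],[0.15,0,0],[0.1,0,0],[0.1,0,0],[0.1,0,0],[0.08,0,0]]' --angular '[[0,0,0],[0,0,0],[0,0,0],[0,0,0],[0,0,0],[0,0,0],[0,0,0],[0,0,0],[0,0,0],[0,0,0]]' --claw '[0,0,0,0,0,0,0,0,0,0]'

```text
clock: 12.25
position: [0.6204, -0.092, 0.0276]
ee_rot: [2.379, 2.049, -0.001]
force: [-0.6, -5.2, 4.4]
width: 0.003
gripper_force: 3.4
```

```bash
python3 plan.py 49 -20 12 -1.5708;python3 look.py side
```

```text
now fx [ 50.2 -22.8  12.6] yaw 1.569 toolx in fx [ 0.  1. -0.] t 12.25 F fx 0.2 -5.2 4.4 w 0.0 q7 [-0.39  0.76  0.71  1.8  -0.64  0.83  0.49]
dp total [ 0.11 -0.05  0.02] rz total 20.93 tilt [-0.001  0.001 -1.   ]
side 1021 [  3.  -30.5  20.2] [82.4 87.8 51.1] ((52.17112731933594, 34.74152374267578), (83.64508819580078, 106.595947265625), 22.89625358581543) ball (array([ 238.11331506, -532.39998115,   61.        ]), np.float64(631.839592240306), np.float64(-2.894089525595242), 5234)
```

>>> arm_command --dp '[[0.05,0,0],[0.05,0,0],[0.05,0,0],[0.05,0,0],[0,0,0]]' --angular '[[0,0,0],[0,0,0],[0,0,0],[0,0,0],[0,0,0]]' --claw '[0,0,0,0,0]'

```text
clock: 12.8
position: [0.6204, -0.0901, 0.0276]
ee_rot: [2.38, 2.044, -0.005]
force: [-2.1, -13.4, 2.4]
width: 0.003
gripper_force: 7.1
```

```bash
python3 plan.py 49 -20 12 -1.5708
```

```text
now fx [ 50.  -21.   12.6] yaw 1.567 toolx in fx [ 0.    1.   -0.01] t 12.8 F fx -0.1 -13.6 2.4 w 0.0 q7 [-0.4   0.76  0.71  1.8  -0.64  0.83  0.48]
dp total [ 0.04 -0.04  0.02] rz total 20.92 tilt [-0.005  0.001 -1.   ]
```

>>> arm_command --dp '[[-0.2,0,0],[-0.3,0,0],[0,0,-0.6],[0,0,-0.9],[-0.5,0,-0.9],[-0.9,0,-0.9],[-0.9,0,-0.7],[-0.9,0,0],[-0.6,0,0],[0,0,0]]' --angular '[[0,0,0],[0,0,0],[0,0,0],[0,0,0],[0,0,0],[0,0,0],[0,0,0],[0,0,0],[0,0,0],[0,0,0]]' --claw '[0,0,0,0,0,0,0,0,0,0]'

```text
clock: 13.8
position: [0.6044, -0.1941, 0.1276]
ee_rot: [2.382, 2.047, -0.0]
force: [-0.1, 0.1, -0.9]
width: 0.007
gripper_force: 0.0
```

```bash
python3 look.py side; python3 plan.py 49 -20 12 -1.5708; python3 - <<'E'
from cell import arm
from h import *
d=pickle.load(open("side_n.pkl","rb")); cv2.imwrite("pics/s4.png",cv2.resize(d["frame"][130:270,210:400,::-1],None,fx=4,fy=4,interpolation=cv2.INTER_CUBIC))
E
```

```text
side 931 [ 2.  -9.7 20.1] [81.8 87.9 50.5] ((41.84877395629883, 38.634315490722656), (78.69707489013672, 97.88488006591797), 1.1604381799697876) ball (array([-62.20631483, 124.28118404,  61.        ]), np.float64(90.37611787489007), np.float64(0.30263127246622257), 83)
now fx [  49.6 -124.2  112.1] yaw 1.569 toolx in fx [0. 1. 0.] t 13.85 F fx -0.5 0.9 -0.6 w 0.01 q7 [-0.28  0.65  0.79  1.71 -0.53  1.02  0.56]
dp total [ 4.16 -0.03  4.01] rz total 20.93 tilt [ 0.001 -0.    -1.   ]
```

View pics/s4.png

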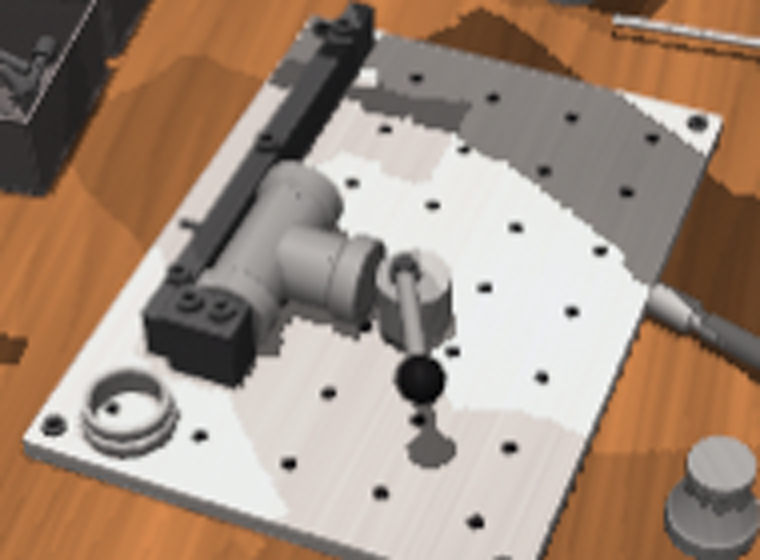

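The tee is home in the picture: its run lies along the fence, its left end is on the stop block at (240,330) and its branch faces the cam. Next is the lever, with the ball at (420,380). I'll travel above it and place the shut fingers behind the rod.

>>> arm_command --dp '[[0.5,-0.2,0],[0.9,-0.3,0],[0.9,-0.3,0],[0.9,-0.3,0],[1,-0.3,0],[1,-0.3,0],[1,-0.3,0],[1,-0.3,0],[1,-0.3,0],[0.9,-0.3,0]]' --angular '[[0,0,0],[0,0,0],[0,0,0],[0,0,0],[0,0,0],[0,0,0],[0,0,0],[0,0,0],[0,0,0],[0,0,0]]' --claw '[0,0,0,0,0,0,0,0,0,0]'

```text
clock: 14.85
position: [0.5657, 0.0481, 0.1264]
ee_rot: [-2.375, -2.054, 0.001]
force: [0.1, -1.1, -0.7]
width: 0.0
gripper_force: 0.0
```

>>> arm_command --dp '[[0,0,0],[0,0,0],[0,0,0],[0,0,0],[0,0,0],[0,0,0],[0,0,0],[0,0,0],[0,0,0]]' --angular '[[0,0,0.9],[0,0,0.9],[0,0,0.9],[0,0,0.9],[0,0,0.9],[0,0,0.9],[0,0,0.9],[0,0,0.9],[0,0,0.1]]' --claw '[0,0,0,0,0,0,0,0,0]'

```text
clock: 15.75
position: [0.566, 0.0464, 0.1261]
ee_rot: [-3.099, -0.513, 0.003]
force: [-0.6, 0.1, -0.0]
width: 0.004
gripper_force: 0.0
```

```bash
python3 plan.py -24.4 101.6 46 0.474
```

```text
now fx [-24.  106.1 111.1] yaw 0.476 toolx in fx [ 0.89  0.46 -0.  ] t 15.75 F fx -0.6 -0.0 -0.0 w 0.0 q7 [-0.89  0.7   1.14  1.89 -0.74  1.06 -0.68]
dp total [-0.09  0.15  2.6 ] rz total 0.01 tilt [-0.002 -0.001 -1.   ]
```

>>> arm_command --dp '[[-0.05,0.1,0.3],[0,0,0.5],[0,0,0.5],[0,0,0.5],[0,0,0.5],[0,0,0.2],[0,0,0]]' --angular '[[0,0,0],[0,0,0],[0,0,0],[0,0,0],[0,0,0],[0,0,0],[0,0,0]]' --claw '[0,0,0,0,0,0,0]'

```text
clock: 16.45
position: [0.5661, 0.0408, 0.0636]
ee_rot: [3.1, 0.512, -0.002]
force: [0.4, 0.4, 0.1]
width: 0.008
gripper_force: 0.0
```

```bash
python3 plan.py -24.4 101.6 46 0.474; python3 - <<'E'
from cell import arm
from h import *
d=grab(arm,"top"); cv2.imwrite("pics/t5.png",cv2.resize(d["frame"][115:270,235:430,::-1],None,fx=4,fy=3.8,interpolation=cv2.INTER_CUBIC))
E
```

```text
now fx [-23.1 100.5  48.6] yaw 0.475 toolx in fx [ 0.89  0.46 -0.  ] t 16.45 F fx 0.3 0.5 0.1 w 0.01 q7 [-0.83  0.77  1.05  1.94 -0.83  0.95 -0.61]
dp total [-0.03 -0.06  0.1 ] rz total 0.01 tilt [-0.001 -0.    -1.   ]
```

View pics/t5.png

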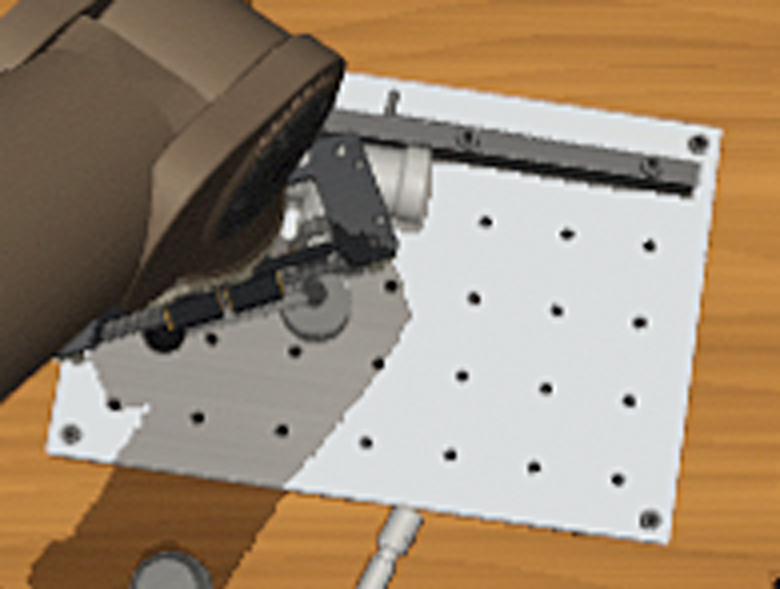

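The gripper is parallel to the rod on its fence side, with the ball still at (165,335). Now the approach and the arc.

>>> arm_command --dp '[[-0.2,-0.05,0.1],[-0.2,0,0],[-0.22,-0.05,0],[-0.22,-0.05,0],[-0.22,-0.05,0],[-0.22,-0.05,0],[-0.22,-0.05,0],[-0.22,-0.05,0]]' --angular '[[0,0,0],[0,0,0],[0,0,-0.67],[0,0,-0.67],[0,0,-0.67],[0,0,-0.67],[0,0,-0.67],[0,0,-0.67]]' --claw '[0,0,0,0,0,0,0,0]'

```text
clock: 17.3
position: [0.5262, 0.0277, 0.0626]
ee_rot: [2.803, 1.416, 0.004]
force: [4.2, 1.9, -1.7]
width: 0.006
gripper_force: 1.8
```

```bash
cat > lev.py <<'E'
from cell import arm
from h import *
o=arm.observe(); p=fx(np.array(o["position"])[None])[0]; P=np.array([-21.2,42.6]); R=Ro.from_rotvec(o["ee_rot"]).as_matrix()
tx=(fx((np.array(o["position"])+.1*R[:,0])[None])[0]-p)[:2]/100
phi=np.arctan2(-tx[0],tx[1])%(2*np.pi) # tang=-toolx=(-sin,cos)->phi
phi=np.arctan2(tx[0],-tx[1])%(2*np.pi)
r=p[:2]-P; a=np.array([np.cos(phi),np.sin(phi)]); t=np.array([-a[1],a[0]])
f=np.array(o["force"]); ff=np.array([f[:2]@X,f[:2]@Y])
print("t",round(o["clock"],2),"z",p[2].round(1),"tool lever angle",round(phi-np.radians(100),3),"rad",(r@a).round(1),"off",(r@t).round(1),"F rad/tan/z",(ff@a).round(1),(ff@t).round(1),f[2].round(1),"q",o["joints"].round(2))
d=grab(arm,"side"); print(ball(d))
pickle.dump(d,open("side_n.pkl","wb"))
E
python3 lev.py
```

```text
t 17.3 z 47.6 tool lever angle 0.909 rad 53.1 off -16.1 F rad/tan/z -2.3 -4.0 -1.7 q [-0.77  0.64  0.91  2.04 -0.71  0.81 -0.08]
(array([  98.44169423, -263.55033356,   61.        ]), np.float64(329.82108934623506), np.float64(-2.9465375815154644), 7087)
```

>>> arm_command --dp '[[-0.22,-0.05,0],[-0.22,-0.05,0],[-0.22,-0.05,0],[-0.22,-0.05,0],[-0.22,-0.05,0],[-0.22,-0.05,0]]' --angular '[[0,0,-0.67],[0,0,-0.67],[0,0,-0.67],[0,0,-0.67],[0,0,-0.67],[0,0,-0.67]]' --claw '[0,0,0,0,0,0]'

```text
clock: 17.95
position: [0.507, 0.0007, 0.0626]
ee_rot: [2.259, 2.183, 0.003]
force: [2.9, 3.6, -0.1]
width: 0.004
gripper_force: 1.7
```

```bash
python3 lev.py
```

```text
t 17.95 z 47.6 tool lever angle 1.51 rad 52.9 off -15.6 F rad/tan/z -2.8 -3.7 -0.1 q [-0.64  0.55  0.74  2.08 -0.56  0.72  0.43]
(array([  73.30515578, -343.11038789,   61.        ]), np.float64(398.3609189189843), np.float64(-3.0778987915021423), 8373)
```

Now small steps, watching the force.

>>> arm_command --dp '[[-0.11,-0.03,0],[-0.11,-0.03,0],[-0.11,-0.03,0],[-0.11,-0.03,0]]' --angular '[[0,0,-0.33],[0,0,-0.33],[0,0,-0.33],[0,0,-0.33]]' --claw '[0,0,0,0]'

```text
clock: 18.4
position: [0.5041, -0.0091, 0.0623]
ee_rot: [-2.035, -2.392, -0.004]
force: [1.4, 9.1, 2.5]
width: 0.012
gripper_force: 4.5
```

```bash
python3 lev.py
```

```text
t 18.4 z 47.3 tool lever angle 1.705 rad 53.4 off -16.3 F rad/tan/z -2.9 -8.7 2.5 q [-0.58  0.53  0.68  2.08 -0.52  0.7   0.6 ]
(array([  75.86413931, -373.74124865,   61.        ]), np.float64(428.75678866357794), np.float64(-3.0889578594406735), 8399)
```

>>> arm_command --dp '[[-0.06,0,0],[-0.06,0,0],[0,0,0]]' --angular '[[0,0,-0.1],[0,0,0],[0,0,0]]' --claw '[0,0,0]'

```text
clock: 18.75
position: [0.5041, -0.0108, 0.0623]
ee_rot: [-2.017, -2.404, -0.004]
force: [-0.3, 11.3, 6.0]
width: 0.004
gripper_force: 5.7
```

```bash
python3 lev.py
```

```text
t 18.75 z 47.3 tool lever angle 1.719 rad 53.4 off -15.5 F rad/tan/z -1.7 -11.2 6.0 q [-0.57  0.53  0.68  2.08 -0.51  0.7   0.62]
(array([  76.73915664, -384.19602079,   61.        ]), np.float64(439.14259809953825), np.float64(-3.0923783402590104), 8455)
```

>>> arm_command --dp '[[-0.06,0,0],[-0.06,0,0],[0,0,0]]' --angular '[[0,0,-0.1],[0,0,-0.1],[0,0,0]]' --claw '[0,0,0]'

```text
clock: 19.1
position: [0.5039, -0.0124, 0.0623]
ee_rot: [-1.978, -2.434, -0.005]
force: [-2.7, 15.4, 10.5]
width: 0.005
gripper_force: 8.1
```

```bash
python3 lev.py
```

```text
t 19.1 z 47.3 tool lever angle 1.75 rad 53.4 off -15.6 F rad/tan/z -0.6 -15.7 10.5 q [-0.56  0.52  0.66  2.08 -0.51  0.7   0.64]
(array([  78.44081159, -388.96694355,   61.        ]), np.float64(444.17257314134304), np.float64(-3.0910260697022656), 8364)
```

That is about 13 N referred to 65 mm, inside the clamping range. I'll back away and check.

>>> arm_command --dp '[[0.2,0,0],[0.3,0,0],[0.2,0,-0.3],[0,0,-0.8],[0,0,-0.9],[0,0,-0.9],[0,0,-0.9],[0,0,-0.9],[0,0,-0.9],[0,0,0]]' --angular '[[0,0,0],[0,0,0],[0,0,0],[0,0,0],[0,0,0],[0,0,0],[0,0,0],[0,0,0],[0,0,0],[0,0,0]]' --claw '[0,0,0,0,0,0,0,0,0,0]'

```text
clock: 20.15
position: [0.5025, -0.0003, 0.2048]
ee_rot: [1.982, 2.434, 0.005]
force: [0.2, 0.4, -0.2]
width: 0.004
gripper_force: 0.0
```

```bash
python3 plan.py -150 300 180 0
```

```text
now fx [-79.9  50.5 189.8] yaw -1.219 toolx in fx [-0.34  0.94 -0.  ] t 20.15 F fx 0.1 0.4 -0.2 w 0.0 q7 [-0.76  0.32  0.85  1.95 -0.28  1.    0.42]
dp total [10.34  0.81  0.39] rz total -8.13 tilt [-0.     0.004 -1.   ]
```

>>> arm_command --dp '[[0.5,0,0],[0.9,0,0],[0.9,0,0],[0.9,0,0],[0.9,0,0],[0.9,0,0],[0.9,0,0],[0.9,0,0],[0.9,0,0],[0.5,0,0]]' --angular '[[0,0,0],[0,0,0],[0,0,0],[0,0,0],[0,0,0],[0,0,0],[0,0,0],[0,0,0],[0,0,0],[0,0,0]]' --claw '[0,0,0,0,0,0,0,0,0,0]'

```text
clock: 21.15
position: [0.4575, 0.2031, 0.2009]
ee_rot: [-1.978, -2.439, 0.003]
force: [0.6, -0.8, 0.3]
width: 0.01
gripper_force: 0.0
```

```bash
python3 look.py top side; python3 - <<'E'
from h import *
d=pickle.load(open("top_n.pkl","rb")); im=d["frame"][...,::-1].copy()
def pl(pts,z,col):
    pts=np.array([[*wd(*p),z] for p in pts]); cv2.polylines(im,[np.round(proj(d,pts)*8).astype(int)],True,col,1,0,3)
pl([(85,-170),(101,-170),(101,110),(85,110)],.047,(0,255,0))
cv2.imwrite("pics/t6.png",cv2.resize(im[115:270,235:430],None,fx=4,fy=3.8,interpolation=cv2.INTER_CUBIC))
E
```

```text
top 1009 [  0.5 -10.2  21.7] [83.2 87.7 51.8] ((41.73723220825195, 39.054237365722656), (98.0938491821289, 81.91328430175781), 89.054931640625) ball (array([-101.18192736,   12.71763203,   61.        ]), np.float64(86.34771089615906), np.float64(-4.516205034565017), 77)
side 312 [44.  -9.4 31. ] [83.3 88.  50.1] ((65.99562072753906, 39.20991516113281), (97.43761444091797, 38.73027801513672), 86.50529479980469) ball None
```

View pics/t6.png

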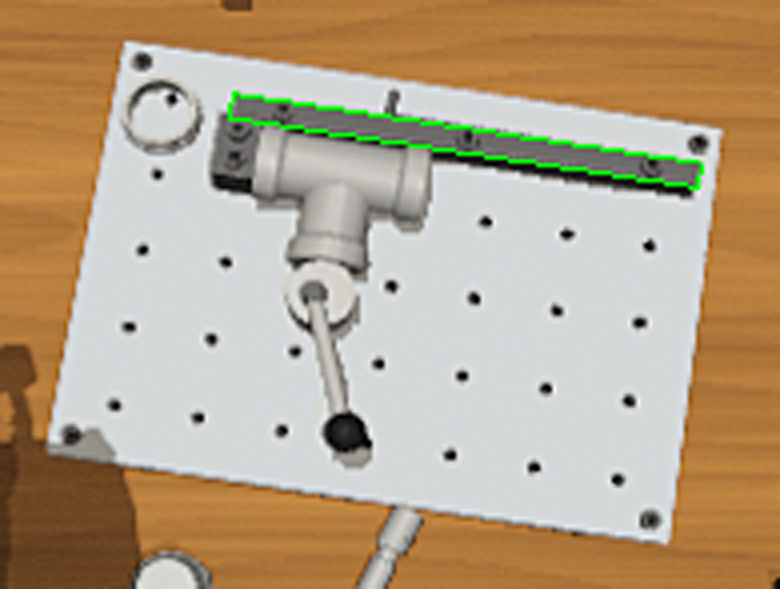

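The final view shows the tee against the fence and stop at (255,160), with the cam on the branch end at (325,270). The ball is at (345,432), which puts the lever at about 1.77 rad, and it stays there. The arm is clear and the other parts look undisturbed.

```bash
python3 -c "
from cell import arm
print(arm.sign_off())"
```

```text
the job is handed in; nothing more can be done
None
```

The tee is home against the fence and end stop, the cam lever is clamped on its branch at about 1.77 rad, and the job was handed in after about 21 s on the robot's clock with the arm clear; the verdict was not shown.

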